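# Find and press the concealed catch of a battery case

## Robot

A 7-joint arm with a two-finger parallel gripper is mounted at the origin on the work surface. World frame = base frame: x ahead of the robot, y to its left, z up, the work surface at z = 0. Lengths are in m, angles in rad, forces in N, time in s.
With the tool pointing down it reaches from about 0.35 to 0.9 m from the base axis. Payload 8.1 kg.
Tool frame: the origin (TCP) lies on the centre line of the jaws, within the pads' length; the fingertips stand 19 mm ahead of it and the grasp point (between the pads) is the TCP (arm.tip_reach is the distance from the TCP to the fingertips, in m); z points along the fingers, y is the line along which they close (so a half turn about z gives the same grasp; the last joint's range is limited). The gripper opens to 92 mm and grips with 3 to 60 N. Pads are 19 mm wide; open, the fingers measure 130 mm over their backs; the gripper's body (75 mm by 190 mm) begins 47 mm behind the grasp point.
Start: joints at [1.037, 0.434, 0.025, 1.573, -0.012, 1.134, -0.075], TCP at [0.261, -0.568, 0.246] pointing down, gripper open.
Joint ranges: [-2.62, 2.62], [-0.44, 2.09], [-1.27, 1.32], [0.08, 2.57], [-1.32, 4.46], [0.12, 2], [-2.74, 2.74]. Speed limits (rad/s): [2.22, 2.22, 3.01, 3.01, 3.14, 3.14, 3.14].

## Interface

Orientations are given as a rotation vector (axis times angle).
In Python, from cell import arm gives the robot as it stands.
- The arm moves only by the tool arm_command, never from a script. Its argument "targets" is a list that holds one entry, the list of rows, each a list of 6 numbers: the shift along the tool's x, y, z in m, then the turn, a rotation vector about the tool's x, y, z in rad. A call has 1 to 10 rows; each row shifts and turns the commanded pose from where the row before left it, along the tool's axes as they then stand; what a row does not reach is not made up. A row lasts 1/8 s, in which the tool goes at most 62.5 mm and 10.7 degrees, less where a joint would pass 70% of its speed; a pose out of reach is approached as far as the arm can. A call with a gripper value outside its range is refused whole. "jaw" is the finger opening in m, from 0 to 0.0918, set as the call begins (left out, the last holds). The fingers move at their own pace and stop on an object; "newtons" is the grip in N (left out, the last holds). Time passes only in rows, so rows that do not move let the fingers close. It gives the time, the measured TCP pose, the force, the opening and the grip force at its end, in the units of the state.
- arm.observe(): the state, without advancing time (a new reading comes with each control period).
- arm.get_image(name): name is "side" or "top"; returns a dict with "pixels" (400x640x3 uint8, red, green, blue), "z_map" (400x640 float32, m along the optical axis (not along the pixel's ray), 0 where there is no reading), "fx", "fy", "cx", "cy" (pixels), "xyz" and "rotation" of the camera in the world. Camera axes: x right, y down, z forward; pixel columns grow to the right and rows downward; lengths in m; the calibration is good to about 2 mm. A picture is of the moment at which its call begins.
- arm.sign_off(): hands the job in; it is judged then, once.
The state is a dict: "clock": time; "joints": joint angles; "dq": joint speeds; "joint_efforts": joint torques, N m; "position": TCP position; "ee_rot": TCP orientation; "force": force on the tool from outside, world axes, zero at the start; "ft_torque": the same for the moment, N m; "width": opening from 0.0 (shut) to 1.0 (fully open); "gripper_force": force on a finger pad.
Only numpy, scipy, OpenCV 4.12 (cv2) and the standard library are available. Lean on these libraries where they do the work, as an engineer would, in place of code of your own. Each camera call takes 0.05 s, during which the arm holds its last target. There are 200 camera calls.

## Task

The hatch of the grey battery case on the radio bench is released by a concealed catch: one of the five identical flush round caps in a row on the case's top panel is sprung, the other four are dead blanks. Feel gently with the fingertips from cap to cap, press the one that gives fully home so that the hatch springs ajar by itself, then let go and leave it ajar. Do not pull the hatch open any farther, and leave the other things on the bench and on the case where they are.

Things in the scene. Friction and masses are not known exactly. Their poses are not given: they have to be found in the camera images.
- case: Grey metal battery case fixed to the bench, 205 mm (x) by 380 mm (y; a bar handle at each end reaches 213 mm from the middle), flat top panel 90 mm above the bench. Origin: on the bench under its middle, z up, x away from the robot (yawed up to 0.3 rad); near side at x = -105 mm. The flush hatch covers x = -22 to +62 mm, y = -93 to +93 mm of the panel; the five caps lie in a row before it.
- row (a point): Centre of the middle cap's flat top, 88.5 mm above the bench; axes as the case's. The five round white plastic caps, 48 mm across in close-fitting holes, look alike, with tops 1.5 mm below the panel; their centres are at y = -124, -62, 0, +62 and +124 mm from this point along the case's y. Four are rigid; which one is the sprung catch changes every time and cannot be seen.
- catch (a joint): How far the sprung cap is pressed in, m: 0 at rest, 0.0055 fully home (its top then 83 mm above the bench). It gives from about 0.6 N, needs about 4 N to go home and springs back when let go. The hatch rises with the push.
- hatch (a joint): Opening of the hatch, rad: 0 shut and flush, 1.2 at most. Grey plastic plate 83 by 187 by 4 mm, hinged along its side next to the caps; its far side rises. Pressing the catch home pushes it to about 0.35 rad (far edge about 29 mm above the panel), where hinge friction keeps it after the catch is let go.
- tape: Paper tape roll, ring 72 mm across, 22 mm high, lying on the case's panel at the left of the hatch. Origin: centre of its underside. Leave alone.
- tin: Small metal tin, 44 mm across, 30 mm high, standing on the case's panel at the right of the hatch. Origin: centre of its underside. Leave alone.
- mouse: Black computer mouse, 100 by 58 by 32 mm, on the bench to the right of the case. Origin: centre of its underside. Leave alone.
- cup: White plastic cup, 72 mm across, 75 mm high, on the bench to the left of the case. Origin: centre of its underside. Leave alone.
- screwdriver: Screwdriver 170 mm long, lying on the bench in front of the case. Origin: on its underside. Leave alone.
- handheld: Black handheld radio, 110 by 56 by 30 mm with a 90 mm aerial, lying on the bench behind the case. Origin: centre of its body's underside. Leave alone.
- parts_box: Small closed cardboard box, 90 by 60 by 30 mm, on the bench to the left of the case. Origin: centre of its underside. Leave alone.

How it is judged:
By the outcome, as a careful person would: the job done as asked, in the order asked, and still so for the second after the job is handed in, with the robot touching nothing.
It also fails if it takes over 45 s, if anything falls off the work surface, if the arm or the gripper's body presses on something with over 40 N, if the wrist force passes 120 N, or if a joint passes its speed limit or range.

## Working session

There is one attempt and no reset: what is moved stays moved. The work goes in short steps, Python scripts to look and compute and a tool call to move; the robot and the scene stay as the last step left them, time stands still between calls to the robot, and variables do not carry over. Pictures are saved under pics/ and viewed, at most 10 in all, crops included, and the job is handed in when it is done.

Besides the shell and the picture viewer there is one more tool, called after ">>>" by a JSON object that holds its "name" and its "arguments", one argument or row to a line. arm_command: Moves the arm, as the interface text tells. Its arguments: {"type":"object","properties":{"targets":{"type":"array","items":{"type":"array","items":{"type":"array","items":{"type":"number"}}}},"jaw":{"type":"number"},"newtons":{"type":"number"}},"required":["targets"]}

```bash
mkdir -p pics
python3 - <<'E'
from cell import arm
import cv2,numpy as np
for n in ("top","side"):
    im=arm.get_image(n); cv2.imwrite(f"pics/{n}0.png",im["pixels"][:,:,::-1]); np.savez(f"{n}0.npz",**im)
    print(n,im["xyz"],im["rotation"],im["fx"],im["cx"],im["cy"])
s=arm.observe();print(s["clock"],s["position"],s["ee_rot"],s["force"],s["width"])
E
```

```text
top [0.52525139 0.03728644 0.99807001] [-2.1760319   2.21026757 -0.12382688] 401.99789351379854 318.89575261045695 196.39675435958443
side [0.25008757 0.85719046 0.98966104] [-0.57388202  2.70332007 -1.11731141] 474.8458975567856 321.96980535673885 191.80104357823856
0.1 [ 0.26074484 -0.56753853  0.24500087] [-3.06768282e+00 -6.71014714e-01  6.99164160e-04] [ 0.4080364   0.03315228 -0.03456342] 0.998720787203222
```

View pics/top0.png

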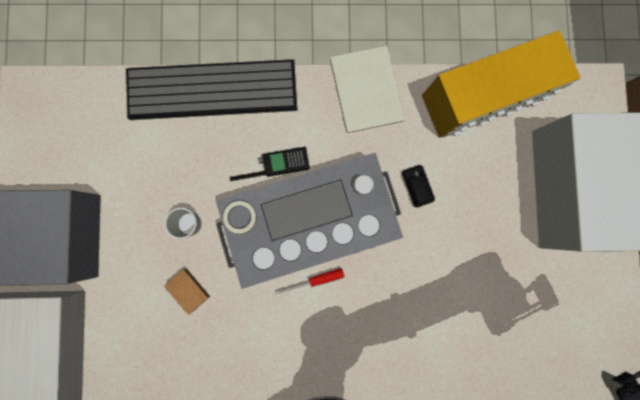

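The top picture shows the case with five white caps at about (263,258), (290,250), (316,241), (343,233) and (369,225). The hatch lies above them around (307,210), the tape is at (239,217), and the tin is at (363,184).

Run:
```python
import cv2,numpy as np
from scipy.spatial.transform import Rotation as R
d=np.load("top0.npz"); Rm=R.from_rotvec(d["rotation"]).as_matrix(); f,fy,cx,cy=[float(d[k]) for k in("fx","fy","cx","cy")]
print(Rm.round(3))
g=cv2.cvtColor(d["pixels"],cv2.COLOR_RGB2HSV)
m=((g[...,2]>190)&(g[...,1]<35)).astype(np.uint8)
n,l,s,c=cv2.connectedComponentsWithStats(m)
P=[]
def w(u,v,zp=None):
    r=Rm@np.array([(u-cx)/f,(v-cy)/fy,1])
    t=(zp-d["xyz"][2])/r[2] if zp is not None else d["z_map"][int(round(v)),int(round(u))]
    return d["xyz"]+t*r
for px in [(263,258),(290,250),(316,241),(343,233),(369,225)]:
    k=l[px[1],px[0]]; u,v=c[k]; P.append(w(u,v,.0885)); print(k,s[k],c[k].round(1),P[-1].round(4),w(u,v).round(4))
P=np.array(P);print(np.linalg.norm(np.diff(P,axis=0),axis=1)); a=P[0]-P[4]; print("mean",P.mean(0),"yaw",np.arctan2(-a[0],a[1]))
for q in[(307,210),(363,184),(239,217)]: print(w(*q))
```

```text
[[-0.017 -0.996  0.083]
 [-0.999  0.014 -0.031]
 [ 0.029 -0.083 -0.996]]
693 [254 249  19  19 266] [263.3 257.9] [0.4645 0.136  0.0885] [0.4645 0.1361 0.0878]
670 [281 241  18  18 260] [289.8 249.6] [0.4819 0.0766 0.0885] [0.4819 0.0767 0.0881]
662 [308 233  18  18 262] [316.2 241.4] [0.499  0.0173 0.0885] [0.4991 0.0173 0.0886]
650 [334 224  18  19 256] [342.3 233.1] [ 0.5168 -0.042   0.0885] [ 0.5168 -0.0422  0.0863]
641 [360 216  18  19 257] [368.4 225. ] [ 0.534  -0.1017  0.0885] [ 0.534  -0.1018  0.0878]
[0.06187443 0.06180264 0.06187558 0.06213645]
mean [0.49927068 0.01723547 0.0885    ] yaw 0.2844448420357313
[0.56997764 0.0368475  0.09182376]
[ 0.62394864 -0.08726095  0.12102021]
[0.55656627 0.18904187 0.09361272]
```

```bash
cat > h.py <<'E'
from cell import arm
import numpy as np
from scipy.spatial.transform import Rotation as R
YAW=.2844; C=np.array([.4993,.0172,.0885]); CR=R.from_euler('z',YAW)
GOAL=CR*R.from_euler('x',np.pi)   # tool x = case x, tool y = -case y, z down
def st():
    s=arm.observe(); r=R.from_rotvec(s["ee_rot"]); p=np.array(s["position"])
    print("t",round(s["clock"],2),"p",p.round(4),"tip z",round(p[2]-.019,4),"case-frame",CR.inv().apply(p-C).round(4),"F",np.round(s["force"],2),"w",round(s["width"],3))
    return s,p,r
def to(capy,tipz,dx=0):
    s,p,r=st(); t=C+CR.apply([dx,capy,0]); t[2]=tipz+arm.tip_reach
    print("turn(tool)",(r.inv()*GOAL).as_rotvec().round(4),"shift now",r.inv().apply(t-p).round(4),"shift after turn",GOAL.inv().apply(t-p).round(4))
E
python3 -c "
from h import *
print(arm.tip_reach); to(-.124,.130)"
```

```text
0.019
t 0.1 p [ 0.2607 -0.5675  0.245 ] tip z 0.226 case-frame [-0.393  -0.4943  0.1565] F [ 0.41  0.03 -0.03] w 0.999
turn(tool) [-0.0014  0.0002  0.1463] shift now [ 0.4428 -0.3089  0.0964] shift after turn [ 0.393  -0.3703  0.096 ]
```

>>> {"name": "arm_command", "arguments": {
  "targets": [
    [[0, 0, 0, -0.0014, 0.0002, 0.1463], [0.0437, -0.0411, 0, 0, 0, 0], [0.0437, -0.0411, 0, 0, 0, 0], [0.0437, -0.0411, 0, 0, 0, 0], [0.0437, -0.0411, 0, 0, 0, 0], [0.0437, -0.0411, 0, 0, 0, 0], [0.0437, -0.0411, 0, 0, 0, 0], [0.0437, -0.0411, 0, 0, 0, 0], [0.0437, -0.0411, 0, 0, 0, 0], [0.0437, -0.0411, 0, 0, 0, 0]]
  ],
  "jaw": 0,
  "newtons": 10
}}

```text
clock: 1.35
position: [0.5352, -0.1009, 0.2452]
ee_rot: [3.109, 0.445, 0.0]
force: [0.9, -0.5, 0.3]
width: 0.009
gripper_force: 0.0
```

```bash
python3 -c "
from h import *
to(-.124,.095)"
```

```text
t 1.35 p [ 0.5352 -0.1009  0.2452] tip z 0.2262 case-frame [ 0.0014 -0.1234  0.1567] F [ 0.95 -0.5   0.26] w 0.009
turn(tool) [ 0.0015  0.     -0.0002] shift now [-0.0014  0.0004  0.1312] shift after turn [-0.0014  0.0006  0.1312]
```

>>> {"name": "arm_command", "arguments": {
  "targets": [
    [[-0.0014, 0.0006, 0.05, 0, 0, 0], [0, 0, 0.05, 0, 0, 0], [0, 0, 0.021, 0, 0, 0], [0, 0, 0.003, 0, 0, 0], [0, 0, 0, 0, 0, 0], [0, 0, 0, 0, 0, 0]]
  ]
}}

```text
clock: 2.1
position: [0.5344, -0.1038, 0.1226]
ee_rot: [3.108, 0.445, 0.004]
force: [0.1, 0.1, 0.7]
width: 0.005
gripper_force: 0.0
```

```bash
python3 -c "
from h import *
import cv2
to(-.124,.0885)
im=arm.get_image('side')['pixels'][:,:,::-1]; t=arm.get_image('top')['pixels'][:,:,::-1]
a=cv2.resize(im[100:300,150:450],None,fx=2.6,fy=2.6)[:,:780]
cv2.imwrite('pics/s1.png',a); cv2.imwrite('pics/t1.png',t)
"
```

```text
t 2.1 p [ 0.5344 -0.1038  0.1226] tip z 0.1036 case-frame [-0.0002 -0.126   0.0341] F [0.11 0.12 0.7 ] w 0.005
turn(tool) [ 0.0023 -0.0023 -0.0001] shift now [ 0.0002 -0.002   0.0151] shift after turn [ 0.0002 -0.002   0.0151]
```

View pics/s1.png

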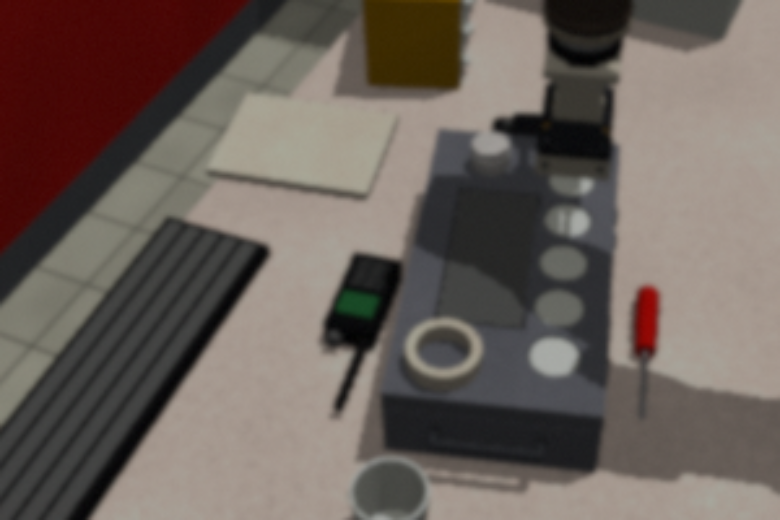

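The crop shows the gripper standing over the rightmost cap (about (575,170)). The other caps, the tape and the tin are undisturbed.

>>> {"name": "arm_command", "arguments": {
  "targets": [
    [[0, -0.002, 0.008, 0.002, -0.002, 0], [0, 0, 0.004, 0, 0, 0], [0, 0, 0, 0, 0, 0], [0, 0, 0, 0, 0, 0]]
  ]
}}

```text
clock: 2.7
position: [0.533, -0.1017, 0.1093]
ee_rot: [-3.11, -0.445, 0.003]
force: [0.4, 0.3, 0.7]
width: 0.008
gripper_force: 0.0
```

```bash
python3 -c "
from h import *
to(-.124,.0885)"
```

```text
t 2.7 p [ 0.533  -0.1017  0.1093] tip z 0.0903 case-frame [-0.001  -0.1236  0.0208] F [0.42 0.31 0.7 ] w 0.008
turn(tool) [-0.0006  0.0018  0.    ] shift now [0.001  0.0004 0.0018] shift after turn [0.001  0.0004 0.0018]
```

>>> {"name": "arm_command", "arguments": {
  "targets": [
    [[0.0005, 0, 0.001, 0, 0, 0], [0, 0, 0.001, 0, 0, 0], [0, 0, 0, 0, 0, 0]]
  ]
}}

```text
clock: 3.08
position: [0.5337, -0.1016, 0.1074]
ee_rot: [-3.11, -0.445, 0.002]
force: [0.2, 0.3, 1.0]
width: 0.004
gripper_force: 0.3
```

>>> {"name": "arm_command", "arguments": {
  "targets": [
    [[0, 0, 0.001, 0, 0, 0], [0, 0, 0, 0, 0, 0]]
  ]
}}

```text
clock: 3.32
position: [0.5337, -0.1016, 0.1064]
ee_rot: [-3.11, -0.445, 0.002]
force: [0.3, 0.2, 1.8]
width: 0.004
gripper_force: 1.2
```

>>> {"name": "arm_command", "arguments": {
  "targets": [
    [[0, 0, 0.001, 0, 0, 0], [0, 0, 0, 0, 0, 0]]
  ]
}}

```text
clock: 3.58
position: [0.5337, -0.1016, 0.1054]
ee_rot: [-3.11, -0.445, 0.002]
force: [-0.3, 0.3, 3.0]
width: 0.004
gripper_force: 1.5
```

>>> {"name": "arm_command", "arguments": {
  "targets": [
    [[0, 0, 0.001, 0, 0, 0], [0, 0, 0, 0, 0, 0]]
  ]
}}

```text
clock: 3.82
position: [0.5336, -0.1016, 0.1043]
ee_rot: [-3.11, -0.445, 0.002]
force: [1.0, 0.3, 3.7]
width: 0.004
gripper_force: 1.6
```

```bash
python3 -c "
from h import *
import cv2
to(-.124,.083)
d=arm.get_image('side');im=d['pixels'][:,:,::-1]
cv2.imwrite('pics/s2.png',cv2.resize(im[140:240,280:410],None,fx=5,fy=5,interpolation=cv2.INTER_CUBIC)); np.savez('s2.npz',**d)
a=np.load('side0.npz')
Rm=R.from_rotvec(d['rotation']).as_matrix()
v,u=np.mgrid[0:400,0:640]
def W(z): return (np.stack([(u-d['cx'])/d['fx']*z,(v-d['cy'])/d['fy']*z,z],-1)@Rm.T+d['xyz'])
for n,z in (('before',a['z_map']),('now',d['z_map'])):
    w=W(z); c=CR.inv().apply((w-C).reshape(-1,3)).reshape(w.shape)
    for lo,hi in ((-.005,.01),(.02,.035),(.055,.085)):
        # hatch: panel origin = row centre; far edge region
        m=(abs(c[...,1])<.08)&(c[...,0]>.03+lo+.0)&(c[...,0]<.03+hi)&(z>0); print(n,lo,m.sum(),np.median(c[...,2][m]).round(4))
"
```

```text
t 3.83 p [ 0.5336 -0.1016  0.1043] tip z 0.0853 case-frame [-0.0004 -0.1237  0.0158] F [0.97 0.28 3.72] w 0.004
turn(tool) [-0.0005  0.0015 -0.    ] shift now [0.0004 0.0003 0.0023] shift after turn [0.0004 0.0003 0.0023]
before -0.005 244 0.0003
before 0.02 242 0.0015
before 0.055 488 0.0015
now -0.005 532 0.0806
now 0.02 244 0.0056
now 0.055 502 0.0135
```

View pics/s2.png

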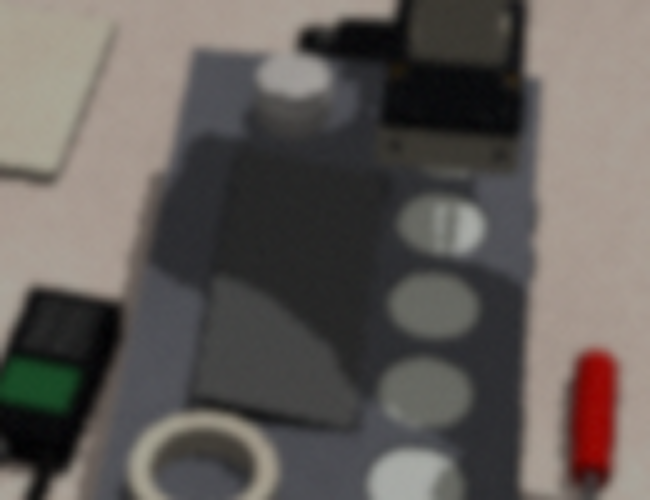

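The hatch plate (lower edge around (200,400)–(355,425)) has already risen. Depth reads about 12 mm higher near its far side, so this cap is the sprung one and I'll press it home.

>>> {"name": "arm_command", "arguments": {
  "targets": [
    [[0, 0, 0.001, 0, 0, 0], [0, 0, 0.001, 0, 0, 0], [0, 0, 0.0005, 0, 0, 0], [0, 0, 0, 0, 0, 0]]
  ]
}}

```text
clock: 4.38
position: [0.5337, -0.1016, 0.1022]
ee_rot: [-3.11, -0.445, 0.002]
force: [0.1, 0.6, 8.1]
width: 0.007
gripper_force: 4.4
```

>>> {"name": "arm_command", "arguments": {
  "targets": [
    [[0, 0, 0.0005, 0, 0, 0], [0, 0, 0, 0, 0, 0]]
  ]
}}

```text
clock: 4.62
position: [0.5338, -0.1016, 0.1021]
ee_rot: [-3.11, -0.445, 0.001]
force: [-1.8, 0.1, 13.5]
width: 0.007
gripper_force: 6.6
```

The tip has stopped at z = 0.0831 m with the force climbing, so the cap is fully home. I'll lift straight up gently.

>>> {"name": "arm_command", "arguments": {
  "targets": [
    [[0, 0, -0.003, 0, 0, 0], [0, 0, -0.004, 0, 0, 0], [0, 0, -0.01, 0, 0, 0], [0, 0, -0.04, 0, 0, 0], [0, 0, -0.06, 0, 0, 0], [-0.02, 0.03, -0.04, 0, 0, 0], [-0.04, 0.045, 0, 0, 0, 0], [-0.04, 0.045, 0, 0, 0, 0], [-0.04, 0.045, 0, 0, 0, 0], [0, 0, 0, 0, 0, 0]]
  ]
}}

```text
clock: 5.88
position: [0.4422, -0.3044, 0.2588]
ee_rot: [3.11, 0.431, -0.006]
force: [0.1, 0.1, 0.5]
width: 0.006
gripper_force: 0.0
```

```bash
python3 -c "
from h import *
import cv2
st()
d=arm.get_image('side');im=d['pixels'][:,:,::-1]
cv2.imwrite('pics/s3.png',cv2.resize(im[120:320,250:450],None,fx=3,fy=3,interpolation=cv2.INTER_CUBIC))
Rm=R.from_rotvec(d['rotation']).as_matrix(); z=d['z_map']
v,u=np.mgrid[0:400,0:640]
w=(np.stack([(u-d['cx'])/d['fx']*z,(v-d['cy'])/d['fy']*z,z],-1)@Rm.T+d['xyz'])
c=CR.inv().apply((w-C).reshape(-1,3)).reshape(w.shape)
m=(abs(c[...,1])<.08)&(c[...,0]>.05)&(c[...,0]<.1)&(z>0)&(c[...,2]>.004)&(c[...,2]<.05)
p=np.polyfit(c[...,0][m],c[...,2][m],1); print('hatch angle',np.arctan(p[0]),'max z',np.percentile(c[...,2][m],99),m.sum())
"
```

```text
t 5.88 p [ 0.4422 -0.3044  0.2588] tip z 0.2398 case-frame [-0.145  -0.2927  0.1703] F [0.06 0.09 0.47] w 0.006
hatch angle 0.346397232024547 max z 0.027249449885964776 850
```

View pics/s3.png

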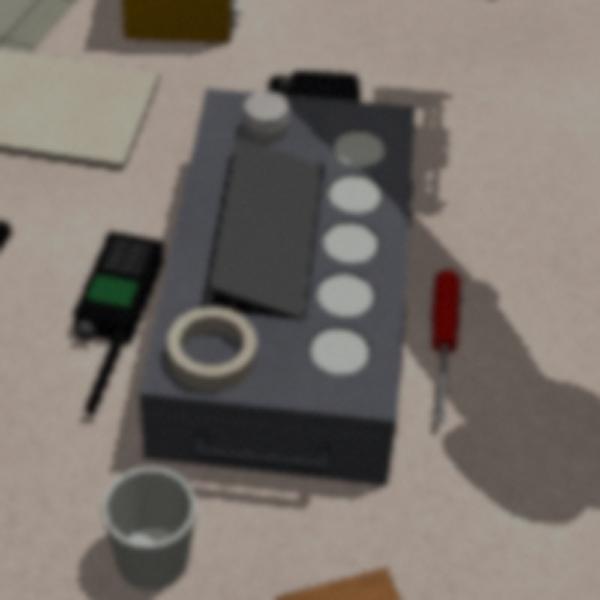

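The hatch (around (265,230)) stands ajar at 0.346 rad. The caps are all flush again, the tape, tin and screwdriver haven't moved, and the arm is clear.

```bash
python3 -c "
from cell import arm
print(arm.sign_off())"
```

```text
the job is handed in; nothing more can be done
None
```

The sprung cap was the rightmost one (y = -124 mm) and the first I felt; I pressed it fully home (about 13.5 N at the stop), the hatch stands ajar at about 0.35 rad with nothing else visibly moved, and the job was handed in at about 6 s.

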